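# Reset a tripped breaker under a push-latch cover

### The job

The microscope's power unit has tripped. Press the push-latch cover on its deck so that it pops open, push the one breaker button that stands out fully home, then push the cover shut and press it in again so that it latches. Only press and push with the fingertips or the outside of the fingers: lift nothing and leave the things standing around where they are.

Things in the scene. Friction and masses are not known exactly. Their poses are not given: they have to be found in the camera images.
- unit: A white box 200 (x) x 270 (y) x 85 mm high, fixed to the table. Origin: centre of its underside; z up; its deck (top) is 85 mm above. A grey cover, 72 (x) x 120 (y) mm, stands on the deck over a well.
- cover_hinge (a point): Middle of the cover's hinge axis, 45 mm from the unit's centre towards its -x (robot) side, 4 mm above the deck. Axes turn with the cover; shut: x from hinge to free edge, y along the hinge, z up. The cover is a 4 mm plate, outer face 10 mm above the axis, 72 mm from hinge axis to free edge, 60 mm to each side, with a 9 mm rim under its edges.
- cover_edge (a point): The place to press: on the cover's outer face, mid-width, 60 mm from the hinge axis (12 mm from the free edge). Moves with the cover. Latched, it is 14 mm above the deck.
- cover (a joint): Cover angle, rad: 0 latched, 1.70 fully open (leaning slightly back past upright, towards the robot), -0.08 pressed in to its stop (5 mm at the pressing place). Push-push latch: pressed to the stop and let go, it springs open in 1 to 2 s; swung down, pressed to the stop and let go again, it stays latched at 0. Forces at the pressing place: 3 to 4 N to press in, up to 7 N to relatch, 1 to 3 N to swing.
- breaker_top (a point): Centre of the top of the tripped breaker button: black, round, 18 mm dia. It is one of three alike in a row parallel to the hinge, 48 mm from the hinge axis, 30 mm apart (middle or either end). Tripped, it stands out 5 mm above the deck level; the other two are already in, 2 mm below the deck. Hidden under the cover while that is shut.
- breaker (a joint): Travel of the tripped breaker button, m: 0 to 0.002 as found (tripped), 0.007 pressed fully home (top 2 mm below the deck). Moves straight down against about 4 N of friction and stays where it is left.
- eyepiece: Bystander, loose: eyepiece, black, 34 mm dia, 42 mm high, standing on the unit's deck. Origin: centre of its underside.
- objective: Bystander, loose: steel objective lens, 28 mm dia, 40 mm high, standing on the unit's deck. Origin: centre of its underside.
- lens_cap: Bystander, loose: flat black lens cap, 42 mm dia, 15 mm high, lying on the unit's deck beside the cover. Origin: centre of its underside.
- dish: Bystander, loose: steel bowl, 110 mm dia, 40 mm high, on the table. Origin: centre of its underside.
- saline: Bystander, loose: clear bottle, 48 mm dia, 110 mm high, on the table. Origin: centre of its underside.
- pot: Bystander, loose: white specimen jar, 52 mm dia, 55 mm high, on the table. Origin: centre of its underside.
- swab_box: Bystander, loose: paper box 90 x 60 x 50 mm, on the table. Origin: centre of its underside.

How it is judged (in metres and radians):
On the way, in this order (a step that is already met when the one before it is completed fails the run):
1. the cover is pressed in (value of joint cover below -0.02 rad), for 0.02 s.
2. the cover has popped open, with the breaker still tripped (value of joint cover above 1.2 rad and value of joint breaker below 0.004 m), for 0.1 s.
3. the breaker button is fully home, with the cover open (value of joint breaker above 0.0055 m and value of joint cover above 0.8 rad), for 0.1 s.
4. the cover is pressed in again (value of joint cover below -0.02 rad), for 0.02 s.
At the end, for the whole second after the job is handed in: The cover is latched shut by itself (joint within 0.025 rad of 0, at rest), the breaker button is home (at least 5.5 of 7 mm), and every bystander is within 15 mm of where it began (value of joint cover between -0.025 and 0.025 rad and velocity of joint cover below 0.05 rad/s and value of joint breaker above 0.0055 m and distance of each of eyepiece, objective, lens_cap, dish, saline, pot, swab_box from where it was at the start of the episode below 0.015 m); the robot touches nothing.
It fails at once if a bystander is lifted, carried, shoved or knocked over (distance of any of eyepiece, objective, lens_cap, dish, saline, pot, swab_box from where it was at the start of the episode above 0.02 m or angle between any of eyepiece, objective, lens_cap, dish, saline, pot, swab_box's own z axis and vertical above 0.5 rad).
It also fails if it takes over 54 s, if anything falls off the work surface, if the arm or the gripper's body presses on something with over 40 N, if the wrist force passes 120 N, or if a joint passes its speed limit or range.

### The arm

A 6-joint arm with a two-finger parallel gripper is mounted at the origin on the work surface. World frame = base frame: x ahead of the robot, y to its left, z up, the work surface at z = 0. Lengths are in mm, angles in rad, forces in N, time in s.
With the tool pointing down it reaches from about 400 to 925 mm from the base axis. Payload 12.5 kg.
Tool frame: the origin (TCP) lies at the very end of the fingers, on their centre line; the grasp point (between the pads) lies 19 mm behind it; z points along the fingers, y is the direction in which the jaws open and shut (so a half turn about z gives the same grasp; the last joint's range is limited). The gripper opens to 95 mm and grips with 3 to 60 N. Pads are 20 mm wide; open, the fingers measure 119 mm over their backs; the gripper's body (75 mm by 180 mm) begins 59 mm behind the grasp point.
Start: joints at [1.162, 0.491, 1.559, -0, 1.092, -0.106], TCP at [186.356, 596.593, 176.961] pointing down, gripper open.
Joint ranges: [-3.1, 3.1], [-0.84, 2.19], [0.05, 2.79], [-1.13, 4.28], [0.06, 2.93], [-2.69, 2.69]. Speed limits (rad/s): [2.22, 2.22, 2.79, 3.14, 3.14, 3.14].

### API

Orientations are given as [roll, pitch, yaw] about the fixed x, y, z axes, in that order (R = Rz(yaw) Ry(pitch) Rx(roll)).
In Python, from cell import env gives the robot as it stands.
- The arm moves only by the shell command python3 -m pendant 'ROWS'. ROWS is JSON, a list that holds one entry, the list of rows, each a list of 5 numbers: the opening, from 0 (shut) to 1 (fully open), then the shift along the tool's x, y, z in m, then the turn about the tool's z in rad. A call has exactly 8 rows; each row is the pose to reach, as a shift and turn from the pose commanded when the call began, along the tool's axes at that moment; what a row does not reach only later rows make up. A row lasts 1/10 s, in which the tool goes at most 50 mm and 8.59 degrees, less where a joint would pass 70% of its speed; a pose out of reach is approached as far as the arm can. A call with a gripper value outside its range is refused whole. The fingers move at their own pace and stop on an object; the grip force is fixed at half the most. Time passes only in rows, so rows that repeat a pose let the fingers close, or fill a call up. It gives the time, the measured TCP pose, the force and the opening at its end, in the units of the state.
- env.state(): the state, without advancing time (a new reading comes with each control period).
- env.read_camera(name): name is "scene" or "side" or "wrist"; returns a dict with "image" (400x640x3 uint8, blue, green, red), "range_z" (400x640 float32, mm along the optical axis (not along the pixel's ray), 0 where there is no reading), "fx", "fy", "cx", "cy" (pixels), "dist" ([k1, k2, p1, p2, k3] as OpenCV has them; the pictures are not rectified), "rvec" (rotation vector, rad) and "tvec" (3), from world to camera coordinates, as OpenCV has them; the wrist camera has in their place "tool_from_camera" (4x4, takes a point from camera to tool coordinates, whose origin is the TCP and whose axes are the flange's). Camera axes: x right, y down, z forward; pixel columns grow to the right and rows downward; lengths in mm; the calibration is good to about 2 mm. A picture is of the moment at which its call begins: read the wrist's pose just before it.
- env.job_done(): hands the job in, once; it reports no verdict.
The state is a dict: "t": time; "joints": joint angles; "qvel": joint speeds; "tau": joint torques, N m; "eef_pos": TCP position; "tcp_rot": TCP orientation; "ft_force": force on the tool from outside, world axes, zero at the start; "moment": the same for the moment, N m; "opening": opening from 0.0 (shut) to 1.0 (fully open).
Only numpy, scipy, OpenCV 4.12 (cv2) and the standard library are available. Lean on these libraries where they do the work, as an engineer would, in place of code of your own. Each camera call takes 0.05 s, during which the arm holds its last target. There are 200 camera calls.

## Working session

There is one attempt and no reset: what is moved stays moved. The work goes in short steps, Python scripts to look and compute and a shell command to move; the robot and the scene stay as the last step left them, time stands still between calls to the robot, and variables do not carry over. Pictures are saved under pics/ and viewed, about 8 in all and at most 12, crops included, and the job is handed in when it is done.

```bash
ls; mkdir -p pics
cat > h.py <<'E'
from cell import env
import numpy as np, cv2
from scipy.spatial.transform import Rotation as R
def cam(name):
    s=env.state(); c=env.read_camera(name); c['s']=s
    np.savez('last_%s.npz'%name,**{k:v for k,v in c.items() if k!='s'}, eef=s['eef_pos'],rot=s['tcp_rot'])
    return c
def cloud(name):
    c=np.load('last_%s.npz'%name); K=np.array([[c['fx'],0,c['cx']],[0,c['fy'],c['cy']],[0,0,1.]])
    v,u=np.mgrid[:400,:640]; p=np.stack([u,v],-1).reshape(-1,1,2).astype(float)
    n=cv2.undistortPoints(p,K,c['dist']).reshape(400,640,2)
    P=np.concatenate([n,np.ones((400,640,1))],-1)*c['range_z'][...,None]
    if name=='wrist':
        T=c['tool_from_camera']; P=P@T[:3,:3].T+T[:3,3]
        P=P@R.from_euler('xyz',c['rot']).as_matrix().T+c['eef']
    else:
        M=cv2.Rodrigues(c['rvec'])[0]; P=(P-c['tvec'].reshape(3))@M
    P[c['range_z']==0]=np.nan
    return P
E
python3 - <<'E'
from h import *
for n in('scene','side'):
    c=cam(n); cv2.imwrite(f'pics/{n}0.png',c['image'])
print(env.state())
E
```

```text
pics
{'t': 0.1, 'joints': array([ 1.16240012e+00,  4.91457180e-01,  1.55939597e+00, -1.19714913e-05,
        1.09167427e+00, -1.05631690e-01]), 'qvel': array([-2.86044006e-04, -2.51726125e-03, -2.01890371e-03,  2.69466249e-04,
        9.04928381e-05,  3.09959451e-04]), 'tau': array([ 2.49443648e-03, -6.13620687e+01, -2.58605146e+01,  6.94087031e-02,
        4.69418638e-02, -1.74503816e-05]), 'eef_pos': array([186.25153938, 596.34373171, 176.44378154]), 'tcp_rot': array([-3.14066198e+00, -8.79984533e-05,  2.83883362e+00]), 'ft_force': array([-0.07645962, -0.15543122, -0.72380115]), 'moment': array([-0.0102853 ,  0.03979796,  0.02720472]), 'opening': 1.0023070468863602}
```

View pics/scene0.png

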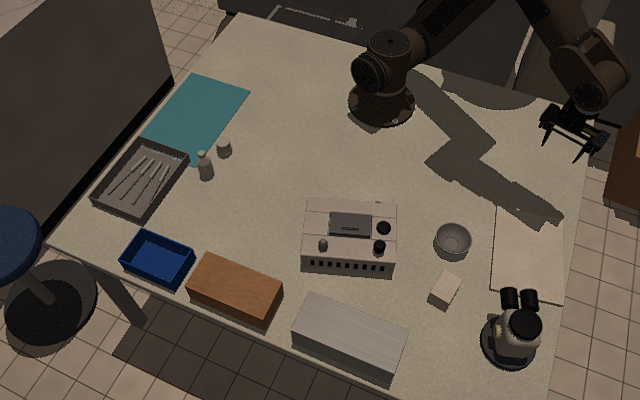

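View pics/side0.png

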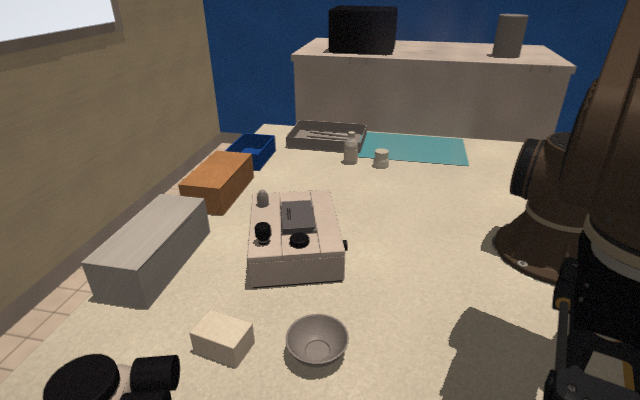

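The scene view shows the unit around (350,235), its cover at (350,225), the lens cap at (383,227), the eyepiece at (378,247) and the objective at (323,244). The dish is at (452,240), well clear. Next I'll get the metric layout from the range data.

Run:
```python
from h import *
for n in('scene','side'):
    P=cloud(n); z=P[...,2]
    box={'scene':(190,280,295,405),'side':(180,290,235,355)}[n]
    m=np.zeros(z.shape,bool); m[box[0]:box[1],box[2]:box[3]]=1
    d=m&(abs(z-85)<4)
    r=cv2.minAreaRect(P[d][:,:2].astype(np.float32)); print(n,d.sum(),np.median(z[d]),r)
    pts={'scene':dict(cover=(350,225),cap=(383,227),eye=(378,245),obj=(323,242)),'side':dict(cover=(298,215),cap=(299,239),eye=(263,229),obj=(263,194))}[n]
    for k,(u,v) in pts.items(): print(k,P[v,u].round(0))
    # top view by height
    h=m&(z>92)&(z<140)
    g=(P[h]); 
    k=((g[:,0]-300)//2).astype(int); j=((g[:,1]+300)//2).astype(int)
    im=np.zeros((300,300),np.uint8); ok=(k>=0)&(k<300)&(j>=0)&(j<300); im[k[ok],j[ok]]=255
    im=cv2.dilate(im,np.ones((3,3)))
    N,l,st,ce=cv2.connectedComponentsWithStats(im)
    for i in range(1,N):
        if st[i,4]>30:
            q=g[ok][l[k[ok],j[ok]]==i]; print(i,len(q),q.min(0).round(),q.max(0).round(),cv2.minAreaRect(q[:,:2].astype(np.float32)))
```

```text
scene 3145 86.13710024435213 ((599.4833374023438, 105.07498931884766), (204.3040771484375, 269.01422119140625), 18.18247413635254)
cover [600. 107. 106.]
cap [566. 196. 101.]
eye [642. 205. 127.]
obj [695.  63. 130.]
22 942 [534.  34.  92.] [645. 170. 110.] ((591.5371704101562, 99.66388702392578), (84.80731964111328, 133.22010803222656), 14.686156272888184)
26 160 [541. 174.  92.] [583. 220. 108.] ((561.6106567382812, 196.10891723632812), (44.119625091552734, 43.60358810424805), 10.821151733398438)
51 146 [621. 186.  93.] [656. 223. 134.] ((639.0234375, 205.86676025390625), (34.00858688354492, 33.393978118896484), 76.42729187011719)
79 103 [678.  41.  92.] [709.  72. 132.] ((693.7472534179688, 57.3263053894043), (21.930015563964844, 33.7266845703125), 42.42326354980469)
side 3874 84.13727723061425 ((598.5432739257812, 107.62565612792969), (199.68946838378906, 274.7840576171875), 17.977869033813477)
cover [586. 111.  98.]
cap [560. 202.  98.]
eye [629. 222. 127.]
obj [684.  66. 118.]
1 936 [537.  33.  92.] [642. 173. 101.] ((589.6693115234375, 103.30111694335938), (73.25997161865234, 125.26612854003906), 18.020919799804688)
2 210 [541. 178.  92.] [581. 218. 101.] ((560.6973876953125, 199.12506103515625), (38.334224700927734, 39.84966278076172), 57.25605773925781)
3 282 [619. 194.  92.] [651. 226. 128.] ((634.9652709960938, 210.20774841308594), (32.68952178955078, 30.71685218811035), 78.3667221069336)
4 151 [675.  54.  92.] [703.  76. 126.] ((687.7373657226562, 65.43779754638672), (28.006553649902344, 19.966384887695312), 8.669071197509766)
```

Layout, with two cameras agreeing to about 3 mm: unit centre at (599,106), yaw 18°. That puts the hinge at (556,92) and the press point at (613,111,99). The cover centre predicted from this matches the measured one at (590,103). Now I'll move above the press point with the jaws shut and lined up with the hinge.

```bash
python3 -m pendant '[[[0,-0.03,-0.02,0,-0.07],[0,-0.065,-0.04,0,-0.15],[0,-0.1,-0.06,0,-0.23],[0,-0.135,-0.082,0,-0.31],[0,-0.17,-0.104,0,-0.39],[0,-0.205,-0.125,0,-0.47],[0,-0.24,-0.147,0,-0.55],[0,-0.276,-0.168,0,-0.617]]]'
python3 - <<'E'
from h import *
s=env.state(); p=s['eef_pos']; T=R.from_euler('xyz',s['tcp_rot']).as_matrix()
print(s['t'],p,s['tcp_rot'],T.T@(np.array([613,111,177])-p))
E
```

```text
t: 0.9
eef_pos: [400.4, 352.5, 176.8]
tcp_rot: [-3.142, -0.0, -2.824]
ft_force: [0.2, 0.3, -0.0]
opening: 0.386
0.9 [400.41574289 352.46764364 176.8396674 ] [-3.14158025e+00 -2.30762096e-04 -2.82401367e+00] [-1.26551269e+02 -2.95776025e+02 -1.85866430e-01]
```

```bash
python3 -m pendant '[[[0,-0.018,-0.042,0,0],[0,-0.036,-0.084,0,0],[0,-0.054,-0.126,0,0],[0,-0.072,-0.168,0,0],[0,-0.09,-0.21,0,0],[0,-0.108,-0.252,0,0],[0,-0.126,-0.296,0,0],[0,-0.126,-0.296,0,0]]]'
python3 - <<'E'
from h import *
c=cam('wrist'); cv2.imwrite('pics/wrist1.png',c['image'])
s=c['s'];p=s['eef_pos'];print(s['t'],p,s['opening'],c['tool_from_camera'])
P=cloud('wrist'); z=P[...,2]
d=(abs(z-85)<4); print('deck',np.median(z[d]),cv2.minAreaRect(P[d][:,:2].astype(np.float32)))
x=np.array([np.cos(.316),np.sin(.316)]);y=np.array([-x[1],x[0]])
L=(P[...,:2]-[599,106])@np.stack([x,y],1)
q=(z>93)&(z<103)&(abs(L[...,1])<72)&(L[...,0]>-70)&(L[...,0]<45)
if q.sum(): print('cover',np.median(z[q]),cv2.minAreaRect(P[q][:,:2].astype(np.float32)), L[q].min(0),L[q].max(0))
E
```

```text
t: 1.7
eef_pos: [613.7, 107.2, 176.1]
tcp_rot: [-3.141, 0.0, -2.832]
ft_force: [-1.1, 1.2, -0.8]
opening: 0.005
1.7 [613.70441652 107.1784547  176.07251377] 0.005424672654545103 [[ 2.24620090e-04 -9.68815245e-01 -2.47784120e-01  6.92850408e+01]
 [ 9.99999815e-01  3.57591359e-04 -4.91637283e-04  5.17772924e-01]
 [ 5.64911155e-04 -2.47783963e-01  9.68815147e-01 -2.08257306e+02]
 [ 0.00000000e+00  0.00000000e+00  0.00000000e+00  1.00000000e+00]]
deck 85.44944585744854 ((647.231689453125, 62.17747497558594), (263.5372009277344, 384.90521240234375), 18.486591339111328)
cover 99.54710521450437 ((589.5640258789062, 103.58518981933594), (75.90005493164062, 126.32695007324219), 18.245676040649414) [-47.77644662 -62.61040488] [28.21669688 63.72082423]
```

View pics/wrist1.png

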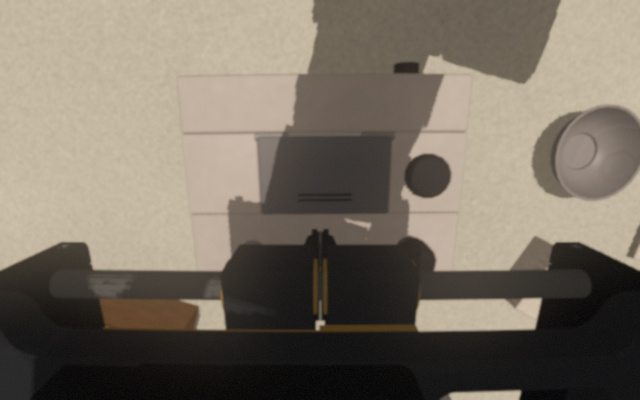

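The wrist view shows the cover squarely aligned at (258–391, 135–213), and it measures 99.5 mm high at (589.6,103.6), in line with the other estimates. Next I descend and begin the press.

```bash
python3 -m pendant '[[[0,0,0,0.03,0],[0,0,0,0.06,0],[0,0,0,0.072,0],[0,0,0,0.075,0],[0,0,0,0.078,0],[0,0,0,0.08,0],[0,0,0,0.082,0],[0,0,0,0.082,0]]]'
```

```text
t: 2.55
eef_pos: [611.2, 111.4, 95.3]
tcp_rot: [-3.141, 0.001, -2.827]
ft_force: [0.5, 0.1, 0.2]
opening: 0.002
```

```bash
python3 -m pendant '[[[0,0,0,0.001,0],[0,0,0,0.002,0],[0,0,0,0.003,0],[0,0,0,0.004,0],[0,0,0,0.004,0],[0,0,0,0.004,0],[0,0,0,0.004,0],[0,0,0,0.004,0]]]'
python3 - <<'E'
from h import *
c=cam('side'); cv2.imwrite('pics/side2.png',cv2.resize(c['image'][140:300,200:400],None,fx=3,fy=3,interpolation=cv2.INTER_CUBIC))
print(c['s']['eef_pos'],c['s']['ft_force'])
E
```

```text
t: 3.35
eef_pos: [611.0, 111.4, 91.0]
tcp_rot: [3.142, 0.0, -2.827]
ft_force: [-0.3, -0.7, -0.0]
opening: 0.004
[611.0289818  111.38269609  90.9876952 ] [-0.33095394 -0.70471912 -0.0231267 ]
```

View pics/side2.png

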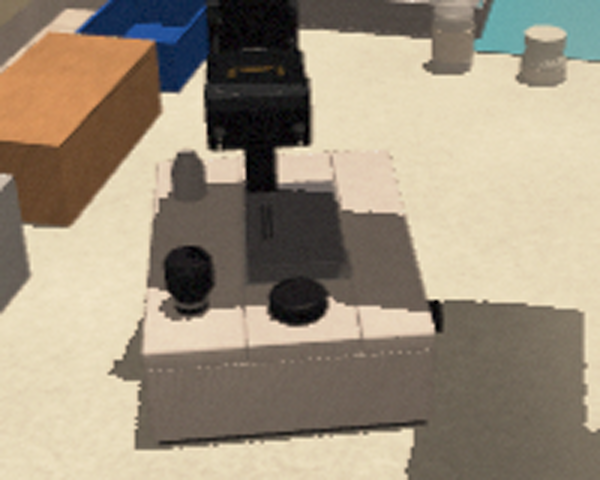

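The close-up shows the fingertip at crop (260,190), apparently near the cover's far end instead of mid-width (265,230). There is no contact force either, although the TCP reads z = 91. I'll compare against the range data before going on.

Run:
```python
from h import *
c=np.load('last_side.npz');K=np.array([[c['fx'],0,c['cx']],[0,c['fy'],c['cy']],[0,0,1.]])
for q in ([611,111,91],[611,111,130],[613,111,99]):
    print(q,cv2.projectPoints(np.array([q],float),c['rvec'],c['tvec'],K,c['dist'])[0].ravel())
P=cloud('side')
for v in range(180,215,3): print(v,[P[v,u].round().tolist() for u in (283,287,291)])
print(env.state()['joints'])
```

```text
[611, 111, 91] [287.70273785 216.60279504]
[611, 111, 130] [286.90448208 201.87464585]
[613, 111, 99] [286.69833349 213.54076576]
180 [[589.0, 198.0, 230.0], [584.0, 189.0, 226.0], [576.0, 186.0, 226.0]]
183 [[591.0, 191.0, 220.0], [584.0, 189.0, 220.0], [577.0, 186.0, 219.0]]
186 [[592.0, 190.0, 213.0], [584.0, 189.0, 213.0], [577.0, 187.0, 213.0]]
189 [[592.0, 192.0, 207.0], [584.0, 189.0, 206.0], [598.0, 116.0, 167.0]]
192 [[615.0, 123.0, 161.0], [607.0, 120.0, 161.0], [599.0, 116.0, 159.0]]
195 [[616.0, 120.0, 152.0], [607.0, 120.0, 153.0], [598.0, 118.0, 153.0]]
198 [[616.0, 121.0, 145.0], [608.0, 120.0, 145.0], [600.0, 114.0, 143.0]]
201 [[618.0, 119.0, 136.0], [609.0, 116.0, 135.0], [600.0, 114.0, 135.0]]
204 [[635.0, 68.0, 97.0], [625.0, 68.0, 98.0], [616.0, 65.0, 98.0]]
207 [[630.0, 84.0, 99.0], [622.0, 79.0, 97.0], [612.0, 79.0, 98.0]]
210 [[627.0, 94.0, 97.0], [617.0, 95.0, 99.0], [608.0, 93.0, 98.0]]
213 [[622.0, 110.0, 98.0], [613.0, 109.0, 99.0], [605.0, 102.0, 96.0]]
[ 7.39412245e-02  5.78341523e-01  1.65750453e+00  1.34430626e-04
  9.05658088e-01 -1.81113469e+00]
```

The range data shows the fingers ending at z ≈ 133 while the state says 91. I'll check with the wrist camera, and scene as a second opinion.

Run:
```python
from h import *
c=cam('wrist'); cv2.imwrite('pics/wrist3.png',c['image']); cam('scene')
print(c['s']['eef_pos'],c['s']['joints'])
P=cloud('wrist'); z=P[...,2]; x=np.array([np.cos(.316),np.sin(.316)]);y=np.array([-x[1],x[0]])
L=(P[...,:2]-[599,106])@np.stack([x,y],1)
print('rows', [(v,P[v,320].round().tolist()) for v in range(10,400,30)])
P=cloud('scene'); 
m=(abs(P[...,0]-605)<45)&(abs(P[...,1]-111)<45)&(P[...,2]>104)
L=(P[...,:2]-[611,111])@np.stack([x,y],1)
f=m&(np.abs(L).max(-1)<16)
print('scene finger z',np.sort(P[f][:,2])[:12].round())
vs=np.argwhere(m); print(vs.min(0),vs.max(0))
im=c=np.load('last_scene.npz')['image']; cv2.imwrite('pics/scene3.png',cv2.resize(im[130:290,250:450],None,fx=3,fy=3))
```

```text
[611.04835606 111.37757763  90.96076652] [ 7.39412245e-02  5.78341523e-01  1.65750453e+00  1.34430626e-04
  9.05658088e-01 -1.81113469e+00]
rows [(10, [454.0, 61.0, 0.0]), (40, [477.0, 68.0, 1.0]), (70, [513.0, 80.0, 86.0]), (100, [531.0, 86.0, 86.0]), (130, [549.0, 92.0, 86.0]), (160, [566.0, 97.0, 100.0]), (190, [584.0, 103.0, 100.0]), (220, [603.0, 109.0, 100.0]), (250, [601.0, 109.0, 157.0]), (280, [583.0, 103.0, 223.0]), (310, [619.0, 115.0, 179.0]), (340, [587.0, 104.0, 243.0]), (370, [587.0, 104.0, 251.0])]
scene finger z [104. 104. 104. 105. 105. 105. 105. 105. 105. 106. 107. 109.]
[118 332] [234 385]
```

View pics/wrist3.png

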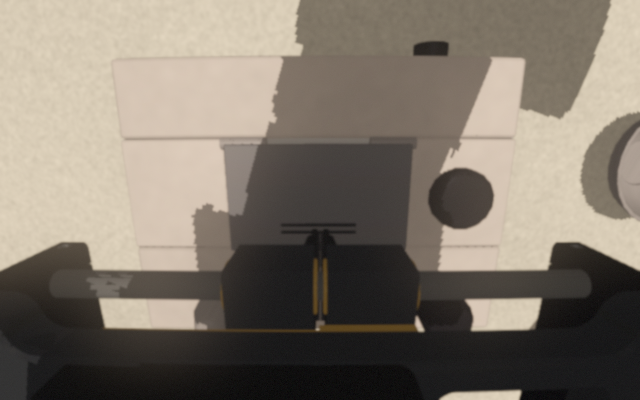

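Wrist and scene heights agree with the reported pose, and there is no contact. In this image the fingertips at (320,240) are clearly still above the cover. So with the jaws shut, the finger ends sit about 40 mm short of the nominal TCP. I'll descend gradually and let the force show the contact.

```bash
python3 -m pendant '[[[0,0,0,0.004,0],[0,0,0,0.008,0],[0,0,0,0.012,0],[0,0,0,0.016,0],[0,0,0,0.02,0],[0,0,0,0.024,0],[0,0,0,0.024,0],[0,0,0,0.024,0]]]'
python3 - <<'E'
from h import *
c=cam('side'); P=cloud('side')
cv2.imwrite('pics/side4.png',cv2.resize(c['image'][170:270,230:360],None,fx=5,fy=5,interpolation=cv2.INTER_CUBIC))
for v in range(192,222,2): print(v,[P[v,u].round().tolist() for u in (284,288,292)])
E
```

```text
t: 4.3
eef_pos: [611.0, 111.4, 66.9]
tcp_rot: [3.142, -0.0, -2.827]
ft_force: [0.1, -0.6, -0.5]
opening: 0.0
192 [[591.0, 190.0, 200.0], [583.0, 189.0, 199.0], [575.0, 186.0, 199.0]]
194 [[591.0, 191.0, 195.0], [583.0, 188.0, 194.0], [576.0, 186.0, 194.0]]
196 [[591.0, 190.0, 190.0], [584.0, 188.0, 190.0], [576.0, 186.0, 190.0]]
198 [[592.0, 189.0, 185.0], [583.0, 192.0, 188.0], [576.0, 186.0, 185.0]]
200 [[614.0, 122.0, 140.0], [606.0, 120.0, 140.0], [597.0, 117.0, 140.0]]
202 [[614.0, 123.0, 136.0], [606.0, 119.0, 135.0], [597.0, 118.0, 135.0]]
204 [[615.0, 122.0, 130.0], [606.0, 118.0, 129.0], [nan, nan, nan]]
206 [[615.0, 122.0, 125.0], [607.0, 117.0, 123.0], [598.0, 115.0, 123.0]]
208 [[615.0, 121.0, 119.0], [607.0, 118.0, 119.0], [599.0, 114.0, 117.0]]
210 [[616.0, 120.0, 113.0], [608.0, 114.0, 111.0], [600.0, 109.0, 109.0]]
212 [[618.0, 116.0, 106.0], [608.0, 116.0, 106.0], [600.0, 113.0, 106.0]]
214 [[619.0, 112.0, 98.0], [610.0, 111.0, 98.0], [600.0, 111.0, 99.0]]
216 [[616.0, 122.0, 99.0], [607.0, 120.0, 99.0], [599.0, 117.0, 98.0]]
218 [[614.0, 130.0, 99.0], [605.0, 128.0, 99.0], [596.0, 127.0, 99.0]]
220 [[611.0, 139.0, 99.0], [602.0, 137.0, 99.0], [594.0, 135.0, 99.0]]
```

View pics/side4.png

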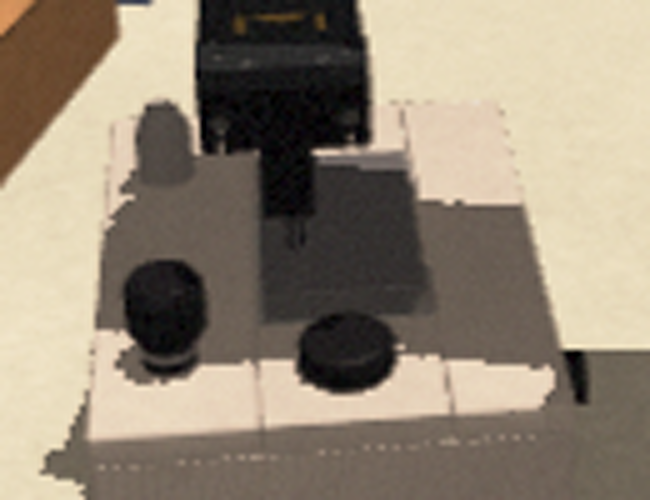

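The fingertip sits just above the cover's mid-width press point. The tip is at crop (287,215), next to the two marks at (297,230). Now press gently.

```bash
python3 -m pendant '[[[0,0,0,0.001,0],[0,0,0,0.002,0],[0,0,0,0.003,0],[0,0,0,0.004,0],[0,0,0,0.005,0],[0,0,0,0.006,0],[0,0,0,0.007,0],[0,0,0,0.008,0]]]'
```

```text
t: 5.15
eef_pos: [611.4, 111.5, 59.3]
tcp_rot: [-3.141, 0.001, -2.827]
ft_force: [1.0, -0.0, 4.0]
opening: 0.008
```

```bash
python3 -m pendant '[[[0,0,0,0.001,0],[0,0,0,0.002,0],[0,0,0,0.003,0],[0,0,0,0.004,0],[0,0,0,0.005,0],[0,0,0,0.005,0],[0,0,0,0.005,0],[0,0,0,0.005,0]]]'
```

```text
t: 5.95
eef_pos: [611.9, 111.6, 57.0]
tcp_rot: [-3.141, 0.003, -2.827]
ft_force: [-6.8, 0.3, 31.8]
opening: 0.007
```

The stop is reached at 32 N with the TCP at 57, which puts the tip about 38 mm above the TCP. Release by going up, wait for the pop, then look.

```bash
python3 -m pendant '[[[0,0,0,-0.03,0],[0,-0.01,0,-0.07,0],[0,-0.02,0,-0.11,0],[0,-0.02,0,-0.12,0],[0,-0.02,0,-0.12,0],[0,-0.02,0,-0.12,0],[0,-0.02,0,-0.12,0],[0,-0.02,0,-0.12,0]]]';python3 -m pendant '[[[0,0,0,0,0],[0,0,0,0,0],[0,0,0,0,0],[0,0,0,0,0],[0,0,0,0,0],[0,0,0,0,0],[0,0,0,0,0],[0,0,0,0,0]]]'
python3 - <<'E'
from h import *
a=cam('side')['image'];b=cam('scene')['image'];w=cam('wrist')['image']
f=lambda i:cv2.resize(i,(400,320),interpolation=cv2.INTER_CUBIC)
cv2.imwrite('pics/pop.png',np.vstack([np.hstack([f(a[170:270,230:355]),f(b[180:280,287:412])]),np.hstack([cv2.resize(w,(400,250)),np.zeros((250,400,3),np.uint8)])]))
E
```

```text
t: 6.75
eef_pos: [629.4, 117.4, 172.5]
tcp_rot: [3.141, -0.002, -2.827]
ft_force: [-0.2, 0.8, -0.2]
opening: 0.006
t: 7.55
eef_pos: [630.0, 117.6, 174.0]
tcp_rot: [3.142, 0.0, -2.827]
ft_force: [0.2, 0.3, 0.8]
opening: 0.006
```

View pics/pop.png

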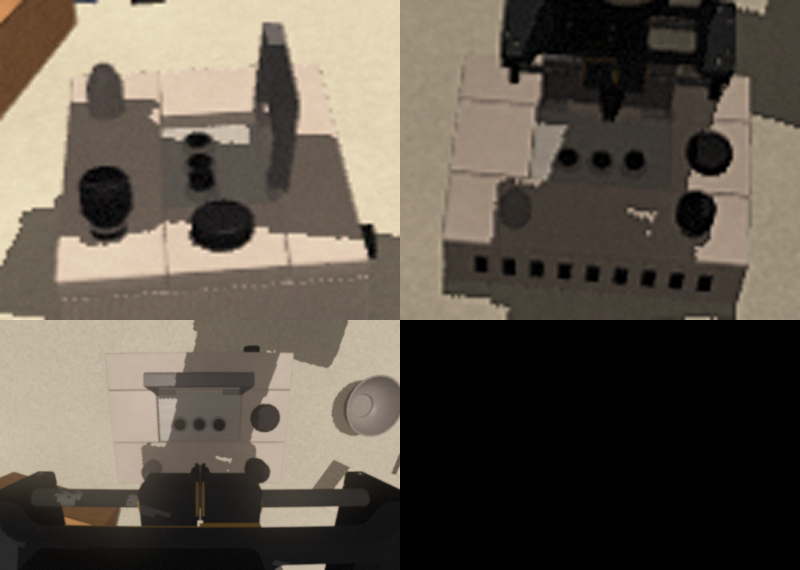

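The cover has popped open. The three buttons are visible, and in the side view the nearest one (+y end, at (200,178)) looks taller than the others. I'll confirm the heights with the range data.

Run:
```python
from h import *
x=np.array([np.cos(.316),np.sin(.316)]);y=np.array([-x[1],x[0]]);h=np.array([556.2,92.1])
for n in('wrist','side','scene'):
    P=cloud(n); L=(P[...,:2]-h)@np.stack([x,y],1)
    for k in(-30,0,30):
        m=(np.hypot(L[...,0]-48,L[...,1]-k)<7)&(P[...,2]<110)&(P[...,2]>60); print(n,k,m.sum(),np.median(P[m][:,2]).round(1),np.percentile(P[m][:,2],90).round(1))
P=cloud('wrist');im=np.load('last_wrist.npz')['image']
L=(P[...,:2]-h)@np.stack([x,y],1)
g=cv2.cvtColor(im,cv2.COLOR_BGR2GRAY)
m=(g<45)&(abs(L[...,0]-48)<20)&(abs(L[...,1])<50)&(P[...,2]<100)
N,l,st,ce=cv2.connectedComponentsWithStats(m.astype(np.uint8))
for i in range(1,N):
    if st[i,4]>40: q=l==i; print(st[i],ce[i],np.median(P[q],0).round(1),np.median(L[q],0).round(1))
s=env.state();T=R.from_euler('xyz',s['tcp_rot']).as_matrix()
for k in(-30,0,30):
    t=np.r_[h+48*x+k*y,s['eef_pos'][2]]; print(k,t,T.T@(t-s['eef_pos']))
```

```text
wrist -30 167 83.6 84.5
wrist 0 170 83.6 84.4
wrist 30 176 90.3 91.2
side -30 14 82.1 83.0
side 0 14 82.4 83.3
side 30 16 88.9 90.0
scene -30 15 84.8 90.0
scene 0 14 84.9 91.0
scene 30 21 91.5 95.4
[312 159  15  16 173] [319.19075145 166.94219653] [602.  108.2  83.6] [48.5  0.8]
[342 159  17  18 230] [350.20869565 167.36956522] [592.6 135.3  90.3] [47.8 29.8]
-30 [611.14634556  78.50223879 173.93859292] [ 3.00303329e+01 -3.13081307e+01 -5.08394933e-03]
0 [601.82333218 107.0168214  173.93859292] [ 3.00844839e+01 -1.30817972e+00 -1.97312043e-03]
30 [592.5003188  135.53140401 173.93859292] [3.01386349e+01 2.86917712e+01 1.13770846e-03]
```

The tripped button is the +y end one: top at about 90 mm against about 83 for the others, at (592.5,135.4). Go over it and down to just above.

```bash
python3 -m pendant '[[[0,0.015,0.015,0,0],[0,0.03,0.029,0,0],[0,0.03,0.029,0.03,0],[0,0.03,0.029,0.06,0],[0,0.03,0.029,0.09,0],[0,0.03,0.029,0.11,0],[0,0.03,0.029,0.118,0],[0,0.03,0.029,0.118,0]]]'
```

```text
t: 8.5
eef_pos: [592.3, 135.8, 55.3]
tcp_rot: [3.141, -0.001, -2.827]
ft_force: [-0.1, 0.4, 0.3]
opening: 0.006
```

```bash
python3 -m pendant '[[[0,0,0,0.002,0],[0,0,0,0.004,0],[0,0,0,0.006,0],[0,0,0,0.008,0],[0,0,0,0.009,0],[0,0,0,0.01,0],[0,0,0,0.01,0],[0,0,0,0.01,0]]]'
```

```text
t: 9.3
eef_pos: [592.9, 135.9, 46.0]
tcp_rot: [-3.142, 0.001, -2.827]
ft_force: [1.7, 0.8, 3.5]
opening: 0.003
```

```bash
python3 -m pendant '[[[0,0,0,0.001,0],[0,0,0,0.002,0],[0,0,0,0.003,0],[0,0,0,0.004,0],[0,0,0,0.004,0],[0,0,0,0.004,0],[0,0,0,0.004,0],[0,0,0,0.004,0]]]'
```

```text
t: 10.1
eef_pos: [593.1, 135.9, 45.1]
tcp_rot: [-3.141, 0.003, -2.827]
ft_force: [-7.3, -1.5, 34.7]
opening: 0.007
```

A firm 35 N stop at tip z ≈ 83, which is the home height. Up and clear, then check the button.

```bash
python3 -m pendant '[[[0,0,0,-0.03,0],[0,0,0,-0.07,0],[0,0,0,-0.11,0],[0,-0.015,-0.014,-0.135,0],[0,-0.03,-0.028,-0.135,0],[0,-0.03,-0.028,-0.135,0],[0,-0.03,-0.028,-0.135,0],[0,-0.03,-0.028,-0.135,0]]]'
python3 - <<'E'
from h import *
x=np.array([np.cos(.316),np.sin(.316)]);y=np.array([-x[1],x[0]]);h=np.array([556.2,92.1])
cam('wrist');cam('side')
for n in('wrist','side'):
    P=cloud(n); L=(P[...,:2]-h)@np.stack([x,y],1)
    for k in(-30,0,30):
        m=(np.hypot(L[...,0]-48,L[...,1]-k)<7)&(P[...,2]<110)&(P[...,2]>60); print(n,k,m.sum(),np.median(P[m][:,2]).round(1))
    c=(abs(L[...,0])<40)&(abs(L[...,1])<70)&(P[...,2]>110)&(P[...,2]<175)
    a=P[c][:,2]; print('cover',L[c].min(0),L[c].max(0),a.max(), 'top x',np.median(L[c][a>a.max()-6],0))
s=env.state();T=R.from_euler('xyz',s['tcp_rot']).as_matrix()
print(s['eef_pos'],(s['eef_pos'][:2]-h)@np.stack([x,y],1))
E
```

```text
t: 10.9
eef_pos: [628.6, 118.8, 176.0]
tcp_rot: [3.141, -0.002, -2.827]
ft_force: [0.6, -0.9, 0.4]
opening: 0.005
wrist -30 167 83.5
wrist 0 166 83.6
wrist 30 168 83.4
cover [-17.87995699 -59.72826459] [ 2.61183847 60.77679036] 163.5955743197004 top x [-10.47699399   0.1219871 ]
side -30 14 82.3
side 0 16 82.5
side 30 19 82.2
cover [-18.68778042 -60.81733482] [ 1.40943811 63.54803346] 162.08189319070416 top x [-10.97747698   8.02996602]
[628.93362115 118.80568733 176.43019138] [77.43154431  2.78016683]
```

The button is home: all three tops are level, within 0.3 mm in both cameras. The cover stands open with its outer face at hinge −18 mm and its top at 163 mm. Next, go over it to the robot side, then down behind it.

```bash
python3 -m pendant '[[[0,0.03,0,0,0],[0,0.065,0,0,0],[0,0.1,0,0,0],[0,0.13,0,0,0],[0,0.13,0,0.02,0],[0,0.13,0,0.045,0],[0,0.13,0,0.064,0],[0,0.13,0,0.064,0]]]'
python3 - <<'E'
from h import *
x=np.array([np.cos(.316),np.sin(.316)]);y=np.array([-x[1],x[0]]);h=np.array([556.2,92.1])
c=cam('side');cv2.imwrite('pics/behind.png',cv2.resize(c['image'][140:280,220:395],(700,560),interpolation=cv2.INTER_CUBIC))
s=env.state();print(s['eef_pos'],(s['eef_pos'][:2]-h)@np.stack([x,y],1),s['ft_force'])
E
```

```text
t: 11.8
eef_pos: [504.5, 78.5, 111.1]
tcp_rot: [3.14, -0.004, -2.827]
ft_force: [0.6, 0.5, 1.6]
opening: 0.007
[505.3596665   78.51094024 112.41811366] [-52.54606252   2.8832914 ] [0.22508421 0.17359301 0.91478941]
```

View pics/behind.png

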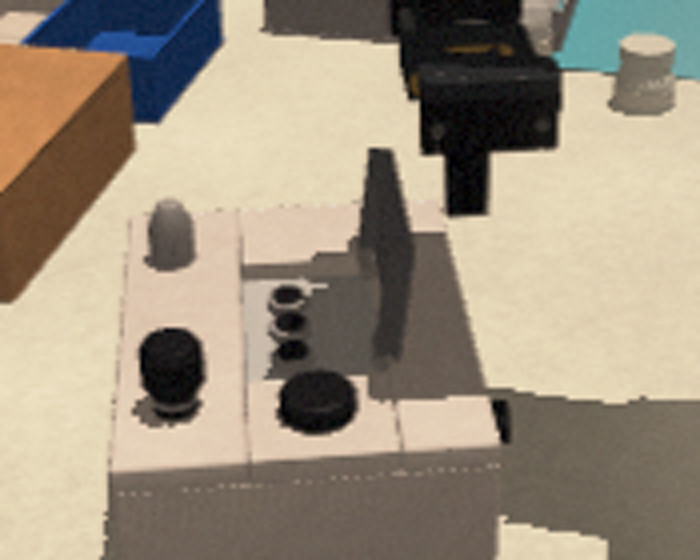

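The finger (465,180) stands behind the cover, clear of everything. Now swing it down along its arc, first half.

```bash
python3 -m pendant '[[[0,-0.012,-0.002,0.002,0],[0,-0.024,-0.002,0.003,0],[0,-0.032,-0.002,0.002,0],[0,-0.04,-0.002,0.002,0],[0,-0.048,-0.002,0.002,0],[0,-0.054,-0.002,0.003,0],[0,-0.06,-0.002,0.004,0],[0,-0.066,-0.002,0.006,0]]]'
python3 - <<'E'
from h import *
x=np.array([np.cos(.316),np.sin(.316)]);y=np.array([-x[1],x[0]]);h=np.array([556.2,92.1])
c=cam('side');cv2.imwrite('pics/swing.png',cv2.resize(c['image'][140:280,220:395],(700,560),interpolation=cv2.INTER_CUBIC))
s=env.state();print(s['eef_pos'],(s['eef_pos'][:2]-h)@np.stack([x,y],1),s['ft_force'])
E
```

```text
t: 12.65
eef_pos: [569.6, 97.0, 106.7]
tcp_rot: [3.141, -0.001, -2.827]
ft_force: [-3.2, -1.0, 0.2]
opening: 0.009
[570.3920528   97.15313991 106.37120685] [15.05969843  0.39251591] [-1.54090357 -0.48586574  0.11653542]
```

View pics/swing.png

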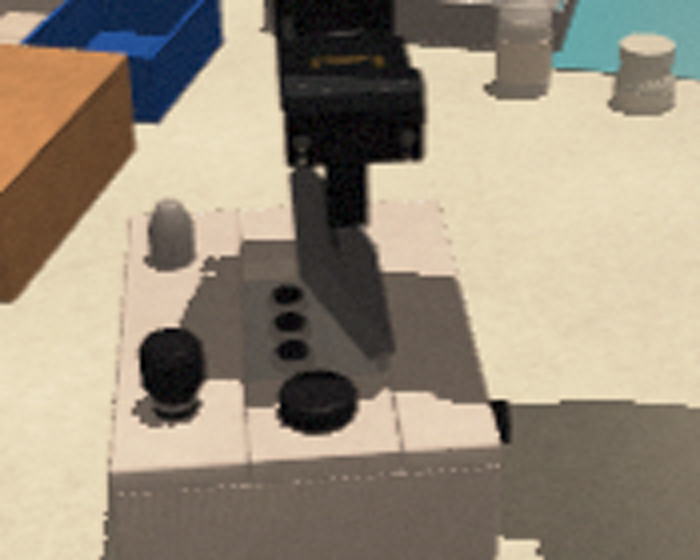

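The cover is tilting over ahead of the finger, now at roughly 55°. Continue along the arc.

```bash
python3 -m pendant '[[[0,-0.005,0,0.0025,0],[0,-0.01,0,0.0055,0],[0,-0.015,0,0.0095,0],[0,-0.02,0,0.0135,0],[0,-0.024,0,0.018,0],[0,-0.028,0,0.023,0],[0,-0.032,0,0.028,0],[0,-0.035,0,0.033,0]]]'
python3 - <<'E'
from h import *
x=np.array([np.cos(.316),np.sin(.316)]);y=np.array([-x[1],x[0]]);h=np.array([556.2,92.1])
s=env.state();print(s['eef_pos'],(s['eef_pos'][:2]-h)@np.stack([x,y],1),s['ft_force'])
E
```

```text
t: 13.5
eef_pos: [603.2, 107.7, 73.5]
tcp_rot: [-3.142, 0.0, -2.827]
ft_force: [-2.7, -1.4, 3.0]
opening: 0.005
[603.2344251  107.73585372  73.54055952] [49.56467578  0.24490894] [-2.71271498 -1.4475243   2.95642879]
```

```bash
python3 -m pendant '[[[0,-0.003,0,0.004,0],[0,-0.005,0,0.008,0],[0,-0.007,0,0.011,0],[0,-0.008,0,0.013,0],[0,-0.008,0,0.015,0],[0,-0.008,0,0.016,0],[0,-0.008,0,0.017,0],[0,-0.008,0,0.017,0]]]'
```

```text
t: 14.3
eef_pos: [611.1, 110.3, 57.7]
tcp_rot: [-3.141, 0.002, -2.827]
ft_force: [-1.0, 1.3, 7.6]
opening: 0.003
```

```bash
python3 -m pendant '[[[0,0,0,0.001,0],[0,0,0,0.002,0],[0,0,0,0.003,0],[0,0,0,0.003,0],[0,0,0,0.003,0],[0,0,0,0.003,0],[0,0,0,0.003,0],[0,0,0,0.003,0]]]'
```

```text
t: 15.1
eef_pos: [611.3, 110.3, 57.1]
tcp_rot: [-3.141, 0.004, -2.827]
ft_force: [-7.5, -0.4, 31.8]
opening: 0.008
```

The cover is at the stop again: 32 N with the TCP at 57, as in the first press. Let go, wait, and check.

```bash
python3 -m pendant '[[[0,0,0,-0.01,0],[0,0,0,-0.04,0],[0,0,0,-0.08,0],[0,-0.02,0,-0.12,0],[0,-0.05,0,-0.13,0],[0,-0.05,0,-0.13,0],[0,-0.05,0,-0.13,0],[0,-0.05,0,-0.13,0]]]';python3 -m pendant '[[[0,0,0,0,0],[0,0,0,0,0],[0,0,0,0,0],[0,0,0,0,0],[0,0,0,0,0],[0,0,0,0,0],[0,0,0,0,0],[0,0,0,0,0]]]';python3 -m pendant '[[[0,0,0,0,0],[0,0,0,0,0],[0,0,0,0,0],[0,0,0,0,0],[0,0,0,0,0],[0,0,0,0,0],[0,0,0,0,0],[0,0,0,0,0]]]'
python3 - <<'E'
from h import *
x=np.array([np.cos(.316),np.sin(.316)]);y=np.array([-x[1],x[0]]);h=np.array([556.2,92.1])
c=cam('side');cv2.imwrite('pics/end.png',cv2.resize(c['image'][140:280,220:395],(700,560),interpolation=cv2.INTER_CUBIC))
cam('wrist')
for n in('wrist','side'):
    P=cloud(n);L=(P[...,:2]-h)@np.stack([x,y],1)
    for r in(15,60):
        m=(abs(L[...,0]-r)<6)&(abs(L[...,1])<40)&(P[...,2]<180);print(n,r,m.sum(),np.median(P[m][:,2]))
P=cloud('side')
for k,(u,v) in dict(cap=(299,239),eye=(263,229),obj=(263,194)).items(): print(k,P[v,u].round(0))
E
```

```text
t: 15.9
eef_pos: [656.9, 125.4, 182.8]
tcp_rot: [3.141, -0.002, -2.827]
ft_force: [-0.3, -0.1, -0.6]
opening: 0.005
t: 16.7
eef_pos: [657.9, 125.5, 183.9]
tcp_rot: [3.142, 0.0, -2.827]
ft_force: [-0.1, 0.3, 0.2]
opening: 0.007
t: 17.5
eef_pos: [657.9, 125.5, 183.9]
tcp_rot: [3.142, 0.0, -2.827]
ft_force: [0.1, 0.3, 0.1]
opening: 0.003
wrist 15 1254 99.46497014090423
wrist 60 1127 99.76093654617097
side 15 96 98.1227276026282
side 60 91 98.38691495419778
cap [559. 205. 100.]
eye [630. 219. 125.]
obj [683.  67. 119.]
```

View pics/end.png

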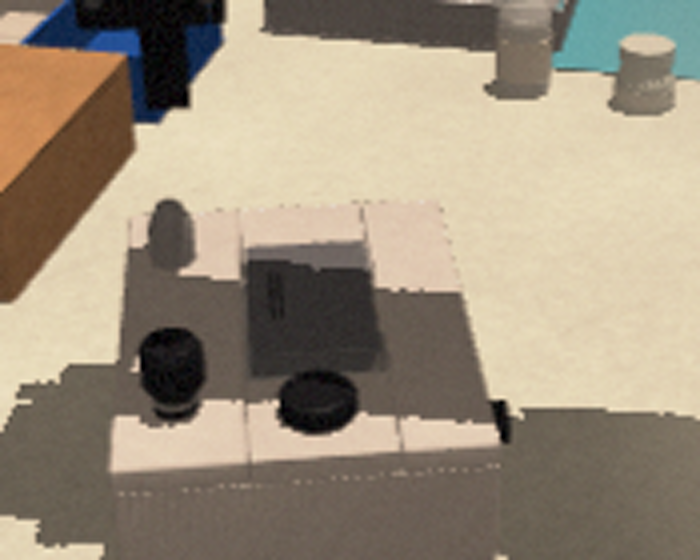

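The cover lies flat and latched 1.6 s after release: its height at the hinge side and the free edge differs by only 0.3 mm. The bystanders are where they were and the robot is clear, so I'm handing in.

```bash
python3 -c "
from cell import env
print(env.job_done())"
```

```text
the job is handed in; nothing more can be done
None
```

I pressed the cover and it popped open. I then pushed the tripped breaker button home (the one at the +y end of the row), swung the cover shut and pressed it in again. The job was handed in at about t = 17.6 s of the 54 s allowed; no verdict is reported.

**Last checks:**
- **Breaker:** its top was level with the other two within 0.3 mm in both cameras, after a firm 35 N stop. This was checked before the cover was closed.
- **Cover:** flat within 0.3 mm from hinge side to free edge, and still down 1.6 s after release. Its height was 98–99.8 mm, against 99 mm expected.
- **Bystanders:** the eyepiece, objective and lens cap measured within about 3 mm of where they began. The saline bottle and pot looked untouched in the pictures. I did not measure the dish and swab box at the end, but the arm never came near them.
- **Robot:** clear of everything, with about 0 N on the wrist.

**One disagreement:** with the jaws shut, the fingertips sat about 38 mm short of the reported TCP. My first press therefore stopped in the air. I confirmed the offset with the side camera and the contact force, and allowed for it in every later move.

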